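Nip a mended book in the crank press

ROBOT

A 6-joint arm with a two-finger parallel gripper is mounted at the origin on the work surface. World frame = base frame: x ahead of the robot, y to its left, z up, the work surface at z = 0. Lengths are in mm, angles in rad, forces in N, time in s.
With the tool pointing down it reaches from about 350 to 775 mm from the base axis. Payload 7.3 kg.
Tool frame: the origin (TCP) lies at the centre of the arm's flange, where the gripper is bolted on; the fingertips stand 178 mm ahead of it and the grasp point (between the pads) lies 159 mm ahead of it; z points along the fingers, y is the direction in which the jaws open and shut (so a half turn about z gives the same grasp; the last joint's range is limited). The gripper opens to 92 mm and grips with 3 to 60 N. Pads are 19 mm wide; open, the fingers measure 130 mm over their backs; the gripper's body (75 mm by 190 mm) begins 47 mm behind the grasp point.
Start: joints at [-1.354, 0.342, 1.524, -0, 1.275, -0.146], TCP at [186.339, -490.821, 404.741] pointing down, gripper open.
Joint ranges: [-2.53, 2.53], [-0.77, 2.02], [0.04, 2.7], [-1, 4.14], [0.28, 2.66], [-3.11, 3.11]. Speed limits (rad/s): [2.57, 2.57, 3.14, 3.14, 3.14, 3.14].

INTERFACE

Orientations are given as [roll, pitch, yaw] about the fixed x, y, z axes, in that order (R = Rz(yaw) Ry(pitch) Rx(roll)).
In Python, from plant import get_obs, capture, close_job gives the robot as it stands. The module is installed in compiled form; this text tells all that it offers.
- The arm moves only by the shell command python3 -m pendant 'ROWS'. ROWS is JSON, a list of rows, each a list of 3 entries, a list of its own where there are three numbers: the shift along the tool's x, y, z in m, then the turn, a rotation vector about the tool's x, y, z in rad, then the finger opening in m, from 0 to 0.0918. In form: [[[tx, ty, tz], [wx, wy, wz], fingers], ...]. A call has 1 to 10 rows; each row is the pose to reach, as a shift and turn from the pose commanded when the call began, along the tool's axes at that moment; what a row does not reach only later rows make up. A row lasts 1/12 s, in which the tool goes at most 41.7 mm and 7.16 degrees, less where a joint would pass 70% of its speed; a pose out of reach is approached as far as the arm can. A call with a gripper value outside its range is refused whole. The fingers move at their own pace and stop on an object; the grip force is fixed at half the most. Time passes only in rows, so rows that repeat a pose let the fingers close. It gives the time, the measured TCP pose, the force and the opening at its end, in the units of the state.
- get_obs(): the state, without advancing time (a new reading comes with each control period).
- capture(name): name is "scene" or "top"; returns a dict with "color" (384x512x3 uint8, red, green, blue), "mtx" (3x3 intrinsics, pixels), "rvec" (rotation vector, rad) and "tvec" (3), from world to camera coordinates, as OpenCV has them. Camera axes: x right, y down, z forward; pixel columns grow to the right and rows downward; lengths in mm; the calibration is good to about 2 mm. A picture is of the moment at which its call begins. There is no depth.
- close_job(): hands the job in, once; it reports no verdict.
The state is a dict: "time": time; "joint_positions": joint angles; "dq": joint speeds; "tau": joint torques, N m; "tool_pos": TCP position; "tcp_rot": TCP orientation; "contact_force": force on the tool from outside, world axes, zero at the start; "moment": the same for the moment, N m; "grip_width": finger opening in mm.
Only numpy, scipy, OpenCV 4.12 (cv2) and the standard library are available. Lean on these libraries where they do the work, as an engineer would, in place of code of your own. Each camera call takes 0.05 s, during which the arm holds its last target. There are 200 camera calls.

TASK

Nip the freshly mended book in the book press: slide it gently in, fore-edge first, until it sits fully home and square against the back rail, then take the crank by its loose red sleeve and, keeping hold of the sleeve the whole way, wind the platen down until the book is held firmly hand-tight (about 11 N of pull at the sleeve), neither loose nor crushed. Then let go, leave the book clamped, and disturb nothing else on the table.

Things in the scene. Friction and masses are not known exactly. Their poses are not given: they have to be found in the camera images.
- press: Bench book press, fixed. Origin on the table straight below the screw axis; x points to the rear of the press (away from the loading side), y to its left, z up. Navy bed from x = -160 to +125 mm, y = +-131 mm; its plywood board's top is 34 mm above the table. Two steel columns, 22 mm thick, stand at x = 0, y = +-108 mm
- yoke (a point): Middle of the top of the navy yoke bar across the columns: 56 mm in x, 262 mm in y, its underside 140 mm and its top 175 mm above the table
- rail (a point): Middle of the front face of the steel back rail (20 mm high, 160 mm long along the press's y), at press x = +85 mm, 10 mm above the bed board
- book: Mended book, loose, orange with a dark spine band, 195 (x) x 135 (y) mm, 30 to 38 mm thick (swollen by glue, differs), 0.5 to 0.75 kg, flat on the bed board, part way into the press. Origin: centre of the underside; x points from the spine (loading side) to the fore-edge (rail side). Springy: gives 1 mm per 60 N of pressing. Slides at 2 to 6 N; over 35 N from the fingers harms the fresh joint
- fore_edge (a point): Middle of the book's fore-edge, 13 mm above its underside. Home when it touches the rail: press x = +85 mm; starts 25 to 45 mm short of it
- spine (a point): Middle of the book's spine, 13 mm above its underside: the face to push. At home it is at press x = -110 mm, 32 mm in front of the platen's front edge, so fingers standing on the loading side can push it all the way. It starts up to 0.09 rad askew; pushed at the middle only it can jam askew on the rail: push the lagging side, or with two spread fingertips
- platen: Steel pressing plate under the screw, 156 (x) x 160 (y) x 14 mm, origin at the centre of its underside. At the start it hangs 14 to 28 mm above the book, about 89 mm above the table. As the book's thickness differs, the crank angle at which it grips is known only by feel
- hub (a point): Top of the crank's hub, on the vertical screw axis (press x = y = 0), about 247 mm above the table at the start; goes down with the screw, 20 mm per turn. The hub is 38 mm in diameter
- sleeve_mid (a point): Middle of the red crank sleeve: an upright round grip 28 mm in diameter, 80 mm long, spinning freely on its pin, 75 mm from the screw axis. The crank arm is 3 mm below its lower end, a pin cap rises 8 mm above its upper end. Starts on the rear half of its circle, about 280 mm above the table; circles with the crank and sinks 20 mm per turn
- sleeve: The same sleeve as a body; origin on its axis at its lower end, z up; its yaw spins freely and means nothing
- crank (a joint): Crank angle, rad. 0: arm points to the press's +x; grows clockwise from above, lowering the platen 3.18 mm per rad. Starts within +-0.9; meets the book after 4.4 to 8.8 rad. Free running takes 6 to 7 N of tangential pull at the sleeve; on the book the pull rises 8 N per rad. Right: 9 to 13 N (2.5 to 6 N above running; 60 to 160 N on the book); over 15 N (200 N) crushes it. Stays where left
- glue_jar: White glue jar with blue cap, 62 mm across, 78 mm high, beside the press; leave alone
- glue_brush: Glue brush lying beside the press, 180 mm long; leave alone
- weight: Olive cloth-covered steel weight 110 x 55 x 40 mm beside the press; leave alone
- folder: Ivory paper folder, 150 x 20 x 5 mm; leave alone
- pile_low: Blue book 210 x 148 x 31 mm, lower of a pile of two; leave alone
- pile_high: Dark red book 190 x 135 x 24 mm, on the blue one; leave alone
- pencil_pot: Blue pot with pencils, 76 mm across, 95 mm high; leave alone
There are look-alikes about, which are no part of the job. Leave any green or turquoise look-alike of the book alone.

How it is judged:
By the outcome, as a careful person would: the job done as asked, in the order asked, and still so for the second after the job is handed in, with the robot touching nothing.
It also fails if it takes over 72 s, if anything falls off the work surface, if the arm or the gripper's body presses on something with over 40 N, if the wrist force passes 120 N, or if a joint passes its speed limit or range.

## Working session

There is one attempt and no reset: what is moved stays moved. The work goes in short steps, Python scripts to look and compute and a shell command to move; the robot and the scene stay as the last step left them, time stands still between calls to the robot, and variables do not carry over. Pictures are saved under pics/ and viewed, about 8 in all and at most 12, crops included, and the job is handed in when it is done.

```bash
mkdir -p pics; python3 - <<'E'
from plant import get_obs, capture
import cv2,numpy as np
o=get_obs(); print({k:np.round(v,3).tolist() for k,v in o.items()})
for n in("scene","top"):
    c=capture(n); cv2.imwrite(f"pics/{n}0.png",cv2.resize(c["color"][:,:,::-1],(800,600),interpolation=cv2.INTER_CUBIC))
    np.savez(f"{n}.npz",**c)
    print(n,c["mtx"].round(1).tolist(),np.round(c["rvec"],3).ravel(),np.round(c["tvec"],1).ravel())
E
```

```text
{'time': 0.0, 'joint_positions': [-1.354, 0.343, 1.525, -0.0, 1.275, -0.146], 'dq': [-0.0, 0.001, 0.001, 0.001, -0.001, 0.001], 'tau': [0.0, -43.124, -24.422, 0.072, 0.056, -0.0], 'tool_pos': [186.315, -490.686, 404.054], 'tcp_rot': [-3.14, -0.0, 0.363], 'contact_force': [-0.541, -0.117, 0.759], 'moment': [0.033, -0.007, -0.003], 'grip_width': 92.042}
scene [[353.4, 0.0, 258.2], [0.0, 353.4, 190.1], [0.0, 0.0, 1.0]] [ 2.356  1.096 -0.321] [-347.2 -223.3 1452. ]
top [[471.4, 0.0, 260.2], [0.0, 471.4, 189.8], [0.0, 0.0, 1.0]] [ 2.136 -2.183  0.116] [  40.7  546.3 1819.3]
```

View pics/scene0.png

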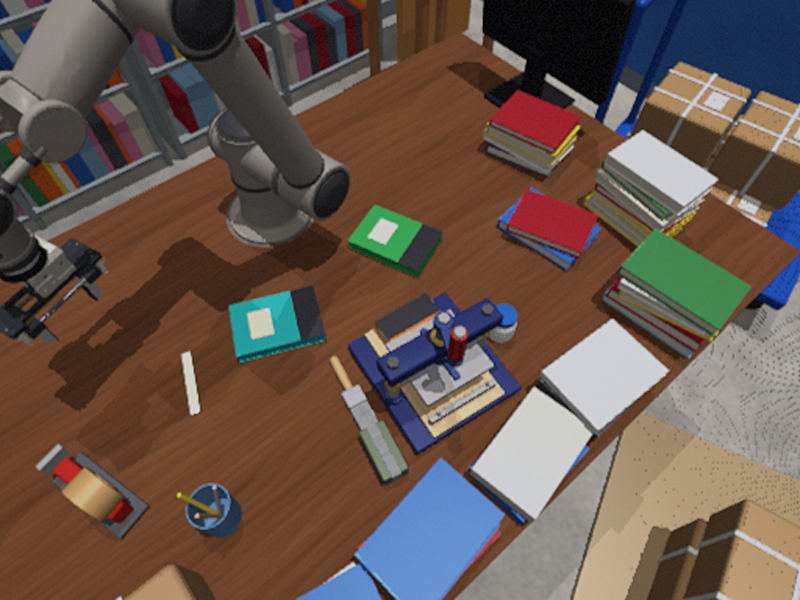

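View pics/top0.png

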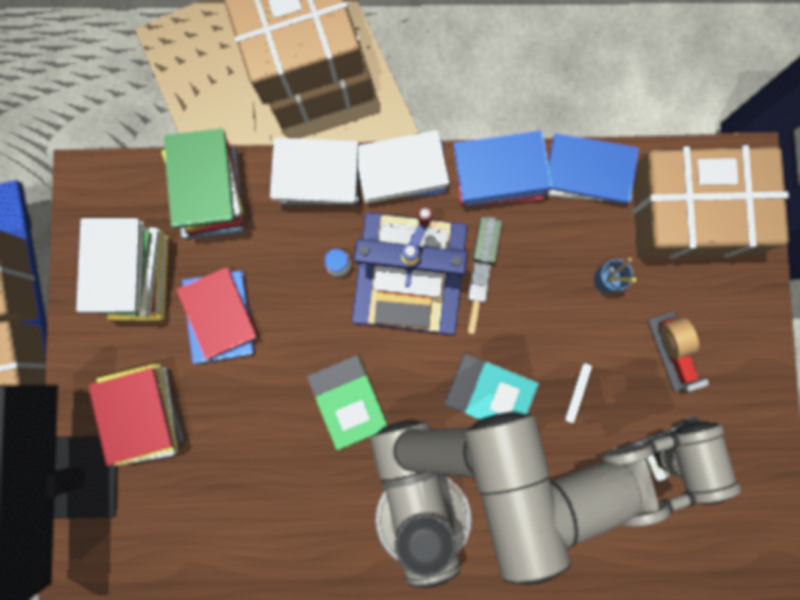

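The press is at top (412,272) and scene (435,370). Book candidates in the top view are the green book (345,400), the turquoise book (492,390), and the orange one with a dark band in the press (402,308). I choose the one in the press. The red sleeve is at top (425,215) and scene (458,342). The olive weight seems to be the one at top (487,240), next to the brush. Next is one close crop of both views.

```bash
python3 - <<'E'
import cv2,numpy as np
t=np.load("top.npz")["color"][128:218,217:327,::-1]; s=np.load("scene.npz")["color"][180:290,215:335,::-1]
a=cv2.resize(t,(440,360),interpolation=cv2.INTER_CUBIC)
a=cv2.resize(t,None,fx=5,fy=5,interpolation=cv2.INTER_CUBIC)[:, :]
cv2.imwrite("pics/topc.png",cv2.resize(t,None,fx=6.5,fy=6.5,interpolation=cv2.INTER_CUBIC))
cv2.imwrite("pics/scenec.png",cv2.resize(s,None,fx=5.4,fy=5.4,interpolation=cv2.INTER_CUBIC))
E
```

```text
(no output)
```

View pics/topc.png

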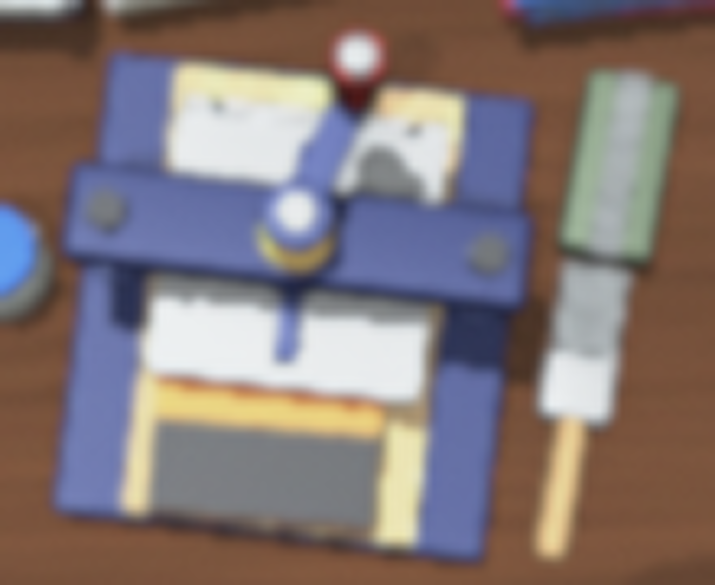

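View pics/scenec.png

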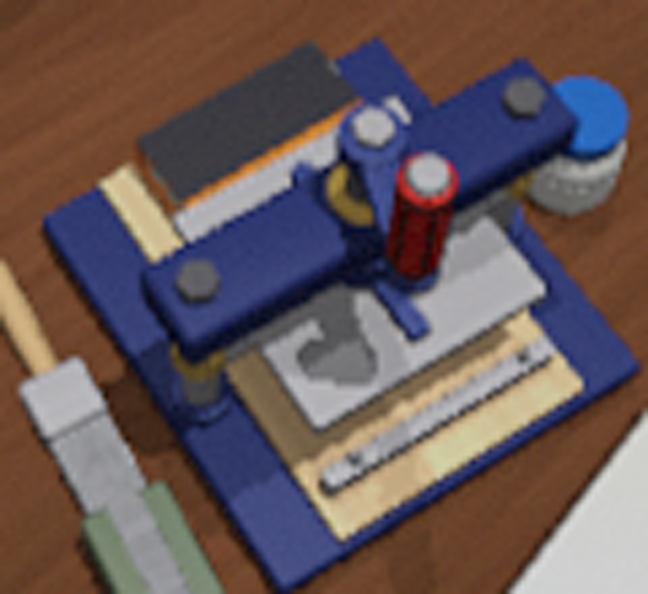

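The crops confirm it: the book with orange cover and dark spine band lies in the press with its spine toward the robot (crop band corners (155,420), (382,432), (376,525), (148,512)). The hub top is at (297,212) and the sleeve cap at (358,55). Next I fit the poses.

```bash
cat > h.py <<'E'
import numpy as np, cv2
from scipy.optimize import least_squares
C={n:dict(np.load(n+".npz")) for n in("top","scene")}
S={"top":(6.5,217,128),"scene":(5.4,215,180)}
def px(n,p): s,a,b=S[n]; return np.array([(p[0]+.5)/s+a-.5,(p[1]+.5)/s+b-.5])
def proj(n,P): c=C[n]; return cv2.projectPoints(np.float64(P).reshape(-1,1,3),c["rvec"],c["tvec"],c["mtx"],None)[0].reshape(-1,2)
def ray(n,p,z):
    c=C[n];R=cv2.Rodrigues(c["rvec"])[0];o=-R.T@c["tvec"].ravel();d=R.T@np.linalg.solve(c["mtx"],[*p,1]);return o+d*(z-o[2])/d[2]
E
python3 - <<'E'
from h import *
pts=[("top",(108,210),0,108,178),("top",(488,253),0,-108,178),("scene",(523,98),0,108,178),("scene",(197,280),0,-108,178),
("top",(297,212),0,0,247),("scene",(376,127),0,0,247)]
def W(q,x,y,z): c,s=np.cos(q[2]),np.sin(q[2]); return [q[0]+c*x-s*y,q[1]+s*x+c*y,z]
f=lambda q:np.concatenate([proj(n,W(q,x,y,z))[0]-px(n,p) for n,p,x,y,z in pts])
r=least_squares(f,[550,0,-.1]);q=r.x;print("press",q.round(3),f(q).round(1).tolist())
c,s=np.cos(q[2]),np.sin(q[2]);R=np.array([[c,-s],[s,c]])
inv=lambda P:(R.T@(np.array(P[:2])-q[:2])).round(1)
# sleeve cap by triangulation
g=lambda P:np.concatenate([proj("top",P)[0]-px("top",(358,55)),proj("scene",P)[0]-px("scene",(432,172))])
r=least_squares(g,[q[0]+60,q[1],320]);print("cap",r.x.round(1),g(r.x).round(1),inv(r.x))
for z in(64,68,72):
  for n,ps in(("top",[(155,420),(382,432),(376,525),(148,512)]),("scene",[(355,100),(185,205),(140,145),(310,42)])):
    print(z,n,[inv(ray(n,px(n,p),z)).tolist() for p in ps])
for n,ps in(("top",[(118,55),(530,97),(480,560),(55,515)]),("scene",[(375,38),(45,225),(280,590),(637,365)])):
    print("bed z24",n,[inv(ray(n,px(n,p),24)).tolist() for p in ps])
for n in C: 
  c_=C[n];print(n,(-cv2.Rodrigues(c_["rvec"])[0].T@c_["tvec"].ravel()).round(0))
E
```

```text
press [ 6.27062e+02  1.82080e+01 -1.40000e-01] [-0.3, -0.0, 0.3, 0.2, 0.1, 0.3, 0.2, 0.4, 0.0, -0.3, -0.4, -0.7]
cap [694.4 -14.  322.9] [-0.2 -0.2 -0.2  0. ] [ 71.2 -22.5]
64 top [[-102.7, 73.3], [-93.9, -61.1], [-149.2, -63.9], [-157.4, 70.7]]
64 scene [[-105.5, 71.7], [-97.9, -59.3], [-149.3, -61.1], [-157.6, 71.8]]
68 top [[-103.1, 73.1], [-94.4, -61.1], [-149.5, -63.9], [-157.7, 70.5]]
68 scene [[-103.5, 70.2], [-96.0, -60.4], [-147.2, -62.1], [-155.5, 70.2]]
72 top [[-103.5, 72.8], [-94.8, -61.0], [-149.8, -63.8], [-158.0, 70.2]]
72 scene [[-101.6, 68.6], [-94.1, -61.5], [-145.1, -63.2], [-153.3, 68.6]]
bed z24 top [[122.6, 126.2], [126.1, -127.9], [-159.7, -129.1], [-163.0, 128.7]]
bed z24 scene [[-158.4, 126.5], [-151.7, -131.3], [123.5, -131.7], [122.7, 126.7]]
top [ 337.   19. 1870.]
scene [ 970. -369. 1096.]
```

```bash
cat >> h.py <<'E'
from scipy.spatial.transform import Rotation as Ro
PX,PY,PW=627.06,18.2,-0.14
def p2w(x,y): c,s=np.cos(PW),np.sin(PW); return np.array([PX+c*x-s*y,PY+s*x+c*y])
def w2p(x,y): c,s=np.cos(PW),np.sin(PW); return np.array([c*(x-PX)+s*(y-PY),-s*(x-PX)+c*(y-PY)])
def rows(pos,rpy,targets):  # targets: (x,y,z,yaw) world mm -> tool-frame shift m, rotvec
    R=Ro.from_euler("xyz",rpy)
    for x,y,z,w in targets:
        T=Ro.from_euler("xyz",[np.pi,0,w]); print((R.inv().apply(np.array([x,y,z])-pos)/1000).round(4).tolist(),(R.inv()*T).as_rotvec().round(3).tolist())
E
python3 - <<'E'
from h import *
a=p2w(-195,8)
rows([186.339,-490.8,404.7],[np.pi,0,.363],[(390,-260,400,PW),(*a,330,PW),(*a,219,PW)]);print(a)
E
```

```text
[0.2723, -0.1434, 0.0047] [-0.0, -0.0, 0.503]
[0.4257, -0.4204, 0.0747] [-0.0, -0.0, 0.503]
[0.4257, -0.4204, 0.1857] [-0.0, -0.0, 0.503]
[435.08422566  53.33263533]
```

```bash
python3 -m pendant '[[[0.272,-0.143,0.005],[0,0,0.503],0.0918],[[0.272,-0.143,0.005],[0,0,0.503],0.0918],[[0.272,-0.143,0.005],[0,0,0.503],0.0918],[[0.272,-0.143,0.005],[0,0,0.503],0.0918],[[0.272,-0.143,0.005],[0,0,0.503],0.0918],[[0.272,-0.143,0.005],[0,0,0.503],0.0918],[[0.272,-0.143,0.005],[0,0,0.503],0.0918],[[0.272,-0.143,0.005],[0,0,0.503],0.0918],[[0.272,-0.143,0.005],[0,0,0.503],0.0918],[[0.272,-0.143,0.005],[0,0,0.503],0.0918]]'
python3 -m pendant '[[[0.001,-0.3165,0.07],[0,0,0],0.0918],[[0.001,-0.3165,0.07],[0,0,0],0.0918],[[0.001,-0.3165,0.07],[0,0,0],0.0918],[[0.001,-0.3165,0.07],[0,0,0],0.0918],[[0.001,-0.3165,0.07],[0,0,0],0.0918],[[0.001,-0.3165,0.07],[0,0,0],0.0918],[[0.001,-0.3165,0.07],[0,0,0],0.0918],[[0.001,-0.3165,0.07],[0,0,0],0.0918],[[0.001,-0.3165,0.07],[0,0,0],0.0918],[[0.001,-0.3165,0.07],[0,0,0],0.0918]]'
```

```text
time: 0.93
tool_pos: [390.6, -259.3, 399.4]
tcp_rot: [-3.141, 0.001, -0.137]
contact_force: [0.3, -0.7, 0.2]
grip_width: 91.9
time: 1.77
tool_pos: [435.1, 53.0, 329.2]
tcp_rot: [3.141, 0.001, -0.138]
contact_force: [-0.4, -0.0, 0.4]
grip_width: 91.8
```

```bash
python3 -m pendant '[[[0,0,0.025],[0,0,0],0.0918],[[0,0,0.05],[0,0,0],0.0918],[[0,0,0.075],[0,0,0],0.0918],[[0,0,0.095],[0,0,0],0.0918],[[0,0,0.105],[0,0,0],0.0918],[[0,0,0.11],[0,0,0],0.0918],[[0.005,0,0.11],[0,0,0],0.0918],[[0.01,0,0.11],[0,0,0],0.0918],[[0.015,0,0.11],[0,0,0],0.0918],[[0.015,0,0.11],[0,0,0],0.0918]]'
python3 - <<'E'
from plant import *
import cv2,numpy as np
a=capture("top")["color"][120:240,200:330,::-1];b=capture("scene")["color"][140:260,190:320,::-1]
cv2.imwrite("pics/p1.png",cv2.resize(np.hstack([a,b]),(780,360),interpolation=cv2.INTER_CUBIC))
E
```

```text
time: 2.6
tool_pos: [451.6, 50.0, 220.7]
tcp_rot: [-3.141, -0.004, -0.141]
contact_force: [-0.6, 0.6, -0.5]
grip_width: 92.2
```

View pics/p1.png

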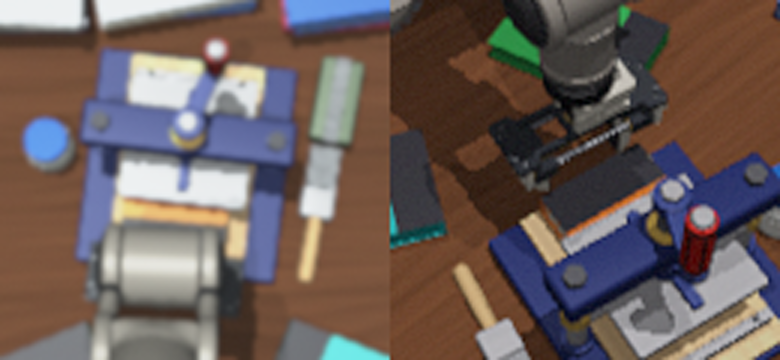

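The gripper stands in front of the spine (scene panel around (540,175)), and both fingertips are on the loading side and clear of everything. Next I push slowly and watch the force.

```bash
python3 -m pendant '[[[0.002,0,0.001],[0,0,0],0.0918],[[0.004,0,0.001],[0,0,0],0.0918],[[0.006,0,0.001],[0,0,0],0.0918],[[0.008,0,0.001],[0,0,0],0.0918],[[0.010,0,0.001],[0,0,0],0.0918],[[0.012,0,0.001],[0,0,0],0.0918],[[0.014,0,0.001],[0,0,0],0.0918],[[0.016,0,0.001],[0,0,0],0.0918]]'
python3 -m pendant '[[[0.002,0,0],[0,0,0],0.0918],[[0.004,0,0],[0,0,0],0.0918],[[0.006,0,0],[0,0,0],0.0918],[[0.008,0,0],[0,0,0],0.0918]]'
python3 -m pendant '[[[0.002,0,0],[0,0,0],0.0918],[[0.004,0,0],[0,0,0],0.0918],[[0.006,0,0],[0,0,0],0.0918],[[0.008,0,0],[0,0,0],0.0918]]'
```

```text
time: 3.37
tool_pos: [465.6, 48.4, 218.5]
tcp_rot: [3.141, 0.002, -0.14]
contact_force: [-4.6, 1.9, 1.4]
grip_width: 91.8
time: 3.7
tool_pos: [473.7, 47.2, 218.5]
tcp_rot: [3.141, 0.001, -0.14]
contact_force: [-3.6, 1.1, -0.3]
grip_width: 91.7
time: 4.03
tool_pos: [481.9, 45.9, 218.6]
tcp_rot: [3.141, 0.0, -0.14]
contact_force: [-2.2, 0.6, -1.2]
grip_width: 91.8
```

```bash
python3 -m pendant '[[[0.002,0,0],[0,0,0],0.0918],[[0.004,0,0],[0,0,0],0.0918],[[0.006,0,0],[0,0,0],0.0918],[[0.008,0,0],[0,0,0],0.0918],[[0.010,0,0],[0,0,0],0.0918]]'
python3 -m pendant '[[[0.0015,0,0],[0,0,0],0.0918],[[0.003,0,0],[0,0,0],0.0918],[[0.0045,0,0],[0,0,0],0.0918],[[0.006,0,0],[0,0,0],0.0918]]'
python3 -m pendant '[[[0.001,0,0],[0,0,0],0.0918],[[0.002,0,0],[0,0,0],0.0918],[[0.003,0,0],[0,0,0],0.0918]]'
```

```text
time: 4.45
tool_pos: [491.8, 44.6, 218.7]
tcp_rot: [3.141, -0.0, -0.14]
contact_force: [-2.4, -0.3, -2.1]
grip_width: 91.8
time: 4.78
tool_pos: [497.6, 43.8, 218.7]
tcp_rot: [3.141, -0.0, -0.14]
contact_force: [-2.3, 0.3, -1.1]
grip_width: 91.5
time: 5.03
tool_pos: [500.5, 43.4, 218.7]
tcp_rot: [3.142, 0.0, -0.14]
contact_force: [-3.0, 0.6, -2.6]
grip_width: 92.0
```

```bash
P="python3 -m pendant"
$P '[[[0.001,0,0],[0,0,0],0.0918],[[0.002,0,0],[0,0,0],0.0918],[[0.003,0,0],[0,0,0],0.0918]]'|grep -E "pos|for"
$P '[[[0.001,0,0],[0,0,0],0.0918],[[0.002,0,0],[0,0,0],0.0918]]'|grep -E "pos|for|mom"
$P '[[[0.0005,0,0],[0,0,0],0.0918],[[0.001,0,0],[0,0,0],0.0918]]'|grep -E "pos|for|mom"
```

```text
tool_pos: [503.5, 43.0, 218.7]
contact_force: [-2.8, -0.7, -0.9]
tool_pos: [505.5, 42.7, 218.7]
contact_force: [-3.3, 0.5, -1.1]
tool_pos: [506.4, 42.6, 218.7]
contact_force: [-3.4, 1.0, -0.1]
```

```bash
P="python3 -m pendant"
$P '[[[0.0005,0,0],[0,0,0],0.0918],[[0.001,0,0],[0,0,0],0.0918]]'|grep -E "pos|for|mom"
$P '[[[0.0005,0,0],[0,0,0],0.0918],[[0.001,0,0],[0,0,0],0.0918]]'|grep -E "pos|for|mom"
python3 -c "
from plant import *;o=get_obs();print(o['contact_force'],o['moment'])"
```

```text
tool_pos: [507.4, 42.4, 218.7]
contact_force: [-2.9, 1.1, 0.2]
tool_pos: [508.4, 42.3, 218.7]
contact_force: [-3.2, 0.7, 0.7]
[-3.18964156  0.73532292  0.67885842] [0.09050993 0.59461411 0.0443384 ]
```

```bash
P="python3 -m pendant"
for i in 1; do :; done
$P '[[[0.0005,0,0],[0,0,0],0.0918],[[0.001,0,0],[0,0,0],0.0918]]'|grep -E "pos|for"
$P '[[[0.0005,0,0],[0,0,0],0.0918],[[0.001,0,0],[0,0,0],0.0918]]'|grep -E "pos|for"
python3 -c "
from plant import *;o=get_obs();print(o['contact_force'],o['moment'])"
```

```text
tool_pos: [509.4, 42.2, 218.7]
contact_force: [-3.9, -0.1, -0.2]
tool_pos: [510.1, 42.1, 218.7]
contact_force: [-7.1, -0.1, 3.3]
[-7.05204509 -0.06873726  3.30898088] [ 0.18134315  0.94423095 -0.04320004]
```

```bash
P="python3 -m pendant"
$P '[[[0.0005,0,0],[0,0,0],0.0918],[[0.0005,0,0],[0,0,0],0.0918]]'|grep -E "pos|for"
python3 -c "
from plant import *;o=get_obs();print(o['contact_force'],o['moment'])"
```

```text
tool_pos: [510.3, 42.0, 218.7]
contact_force: [-6.5, 1.0, 2.0]
[-6.46916393  0.9589245   1.95888324] [ 0.21593209  1.01067636 -0.02175401]
```

```bash
P="python3 -m pendant"
$P '[[[0.0005,0,0],[0,0,0],0.0918],[[0.0005,0,0],[0,0,0],0.0918]]'|grep -E "pos|for"
python3 -c "
from plant import *;o=get_obs();print(o['contact_force'],o['moment'])"
$P '[[[0.0005,0,0],[0,0,0],0.0918],[[0.0005,0,0],[0,0,0],0.0918]]'|grep -E "pos|for"
python3 -c "
from plant import *;o=get_obs();print(o['contact_force'],o['moment'])"
```

```text
tool_pos: [510.5, 42.0, 218.6]
contact_force: [-8.2, 0.9, 3.4]
[-8.20353181  0.91986809  3.38250091] [ 0.2263903   1.23056703 -0.06939355]
tool_pos: [510.7, 42.0, 218.6]
contact_force: [-9.3, 1.0, 5.8]
[-9.26742953  1.04341588  5.76205979] [ 0.20986953  1.49505001 -0.040895  ]
```

```bash
P="python3 -m pendant"
$P '[[[0.0005,0,0],[0,0,0],0.0918],[[0.001,0,0],[0,0,0],0.0918]]'|grep -E "pos|for"
python3 -c "
from plant import *;o=get_obs();print(o['contact_force'],o['moment'])"
$P '[[[0.0005,0,0],[0,0,0],0.0918],[[0.001,0,0],[0,0,0],0.0918],[[0.001,0,0],[0,0,0],0.0918]]'
python3 -c "
from plant import *;o=get_obs();print(o['contact_force'],o['moment'])"
```

```text
tool_pos: [511.0, 42.0, 218.5]
contact_force: [-13.5, 1.0, 8.7]
[-13.48792279   0.95811781   8.7365509 ] [ 0.31154061  2.06491785 -0.09438501]
time: 7.2
tool_pos: [511.4, 42.0, 218.4]
tcp_rot: [3.141, 0.008, -0.14]
contact_force: [-15.8, 1.5, 8.7]
grip_width: 91.7
[-15.77023406   1.52659468   8.68177872] [ 0.30056021  2.33743444 -0.0520862 ]
```

```bash
python3 -m pendant '[[[-0.004,0,0],[0,0,0],0.0918],[[-0.01,0,0],[0,0,0],0.0918],[[-0.025,0,0],[0,0,0],0.0918],[[-0.045,0,0],[0,0,0],0.0918],[[-0.07,0,0],[0,0,0],0.0918],[[-0.09,0,-0.03],[0,0,0],0.0918],[[-0.11,0,-0.06],[0,0,0],0.0918],[[-0.125,0,-0.1],[0,0,0],0.0918],[[-0.125,0,-0.14],[0,0,0],0.0918],[[-0.125,0,-0.18],[0,0,0],0.0918]]'
python3 - <<'E'
from plant import *
import cv2,numpy as np
for n in("top","scene"): np.savez(n+"1.npz",**capture(n))
t=np.load("top1.npz")["color"][128:218,217:327,::-1]; s=np.load("scene1.npz")["color"][180:290,215:335,::-1]
cv2.imwrite("pics/t2.png",np.hstack([cv2.resize(t,(440,360),interpolation=cv2.INTER_CUBIC),cv2.resize(s,(360,360),interpolation=cv2.INTER_CUBIC)]))
E
```

```text
time: 8.03
tool_pos: [389.1, 59.1, 401.2]
tcp_rot: [-3.141, -0.003, -0.14]
contact_force: [2.2, -0.8, -0.3]
grip_width: 91.3
```

View pics/t2.png

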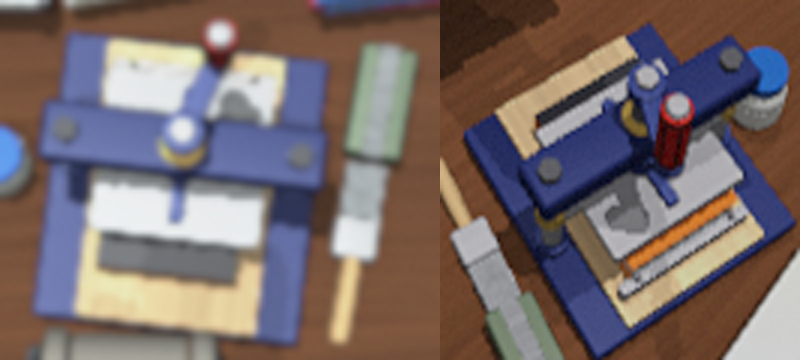

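```bash
python3 - <<'E'
from h import *
for P in [(97,262),(235,283),(240,250),(100,232)]:
    p=[(P[0]+.5)/4+216.5,(P[1]+.5)/4+127.5]; print(P,w2p(*ray("top",p,68)[:2]).round(1))
rows([389.1,59.1,401.2],[np.pi,0,PW],[(440,50,525,PW),(694.4,-14,525,PW)])
E
```

```text
(97, 262) [-106.4   71. ]
(235, 283) [-111.   -63.1]
(240, 250) [-78.8 -64.2]
(100, 232) [-77.3  71.7]
[0.0517, 0.0019, -0.1238] [0.0, 0.0, 0.0]
[0.3125, 0.0298, -0.1238] [0.0, 0.0, 0.0]
```

```bash
python3 - <<'E'
from h import *
im=np.load("top1.npz")["color"].astype(float)
g=cv2.cvtColor(np.load("top1.npz")["color"],cv2.COLOR_RGB2GRAY).astype(float)
def edge(z,cols,r0,r1,sgn):
    P=[]
    for u in cols:
        d=sgn*np.diff(cv2.GaussianBlur(g,(0,0),.7)[r0(u):r1(u),u]); k=d.argmax()
        if 0<k<len(d)-1: k=k+.5*(d[k-1]-d[k+1])/(d[k-1]-2*d[k]+d[k+1])
        P.append(w2p(*ray("top",[u,r0(u)+k+.5],z)[:2]))
    P=np.array(P);f=np.polyfit(P[:,1],P[:,0],1); print(np.round(f,4),"resid",np.std(P[:,0]-np.polyval(f,P[:,1])).round(2)); 
sp=lambda u:128+(262+(u-241)*4*21/138)/4   # spine edge row
edge(66,range(245,273),lambda u:int(sp(u))-4,lambda u:int(sp(u))+5,1)
# bed front edge, platen front edge
bf=lambda u:128+(515+(u-225)*6.5*45/425)/6.5
edge(24,range(230,288),lambda u:int(bf(u))-5,lambda u:int(bf(u))+6,-1)
bp=lambda u:128+(370+(u-239)*6.5*32/285)/6.5
edge(103,range(243,278),lambda u:int(bp(u))-4,lambda u:int(bp(u))+5,-1)
s=g[128:218,217:327]
E
```

```text
[ 1.040000e-02 -1.157461e+02] resid 0.56
[-1.600000e-03 -1.563409e+02] resid 0.51
[ 9.00000e-04 -7.90133e+01] resid 0.38
```

```bash
python3 - <<'E'
from h import *
def fit(fn,z,a,b,half=5,sgn=1):
    g=cv2.GaussianBlur(cv2.cvtColor(np.load(fn)["color"],cv2.COLOR_RGB2GRAY).astype(np.float32),(0,0),.6)
    P=[]
    for u in range(int(a[0])+3,int(b[0])-2):
        v=a[1]+(u-a[0])*(b[1]-a[1])/(b[0]-a[0]); r=int(v)-half
        d=sgn*np.diff(g[r:r+2*half+1,u]);k=d.argmax()
        if 0<k<len(d)-1: k=k+.5*(d[k-1]-d[k+1])/(d[k-1]-2*d[k]+d[k+1])
        P.append(w2p(*ray("scene",[u,r+k+.5],z)[:2]))
    P=np.array(P)
    for _ in range(3):
        f=np.polyfit(P[:,1],P[:,0],1);e=P[:,0]-np.polyval(f,P[:,1]);P=P[abs(e)<2.5*e.std()+.1]
    print(fn,z,f.round(4),"sd",e.std().round(2),len(P))
for z in (64,68): fit("scene1.npz",z,(246.7,219.3),(281,200),sgn=-1)
for z in (64,68): fit("scene.npz",z,(241,206.5),(272.4,188),sgn=-1)
E
```

```text
scene1.npz 64 [-1.500000e-03 -1.118856e+02] sd 0.74 30
scene1.npz 68 [-1.500000e-03 -1.099284e+02] sd 0.74 30
scene.npz 64 [-2.840000e-02 -1.565557e+02] sd 0.56 26
scene.npz 68 [-2.840000e-02 -1.544603e+02] sd 0.55 26
```

In the scene view, where the spine edge is clean, the spine sits at press x about -110 with a skew of about 0.002 rad. The book is home and square. Next I move to above the sleeve.

```bash
python3 -m pendant '[[[0.013,0,-0.031],[0,0,0],0.0918],[[0.026,0.001,-0.062],[0,0,0],0.0918],[[0.039,0.001,-0.093],[0,0,0],0.0918],[[0.052,0.002,-0.124],[0,0,0],0.0918],[[0.092,0.006,-0.124],[0,0,0],0.0918],[[0.132,0.01,-0.124],[0,0,0],0.0918],[[0.172,0.015,-0.124],[0,0,0],0.0918],[[0.212,0.02,-0.124],[0,0,0],0.0918],[[0.25,0.024,-0.124],[0,0,0],0.0918],[[0.28,0.027,-0.124],[0,0,0],0.0918]]'
python3 -m pendant '[[[0.02,0.002,0],[0,0,0],0.0918],[[0.0325,0.003,0],[0,0,0],0.0918],[[0.0325,0.003,0],[0,0,0],0.0918]]'
python3 - <<'E'
from plant import *
import cv2,numpy as np
t=capture("top")["color"][120:240,210:340,::-1]; s=capture("scene")["color"][140:260,220:350,::-1]
cv2.imwrite("pics/t3.png",cv2.resize(np.hstack([t,s]),(780,360),interpolation=cv2.INTER_CUBIC))
E
```

```text
time: 8.97
tool_pos: [666.1, -8.0, 521.4]
tcp_rot: [3.141, -0.001, -0.141]
contact_force: [1.1, 0.9, 0.4]
grip_width: 91.4
time: 9.22
tool_pos: [697.7, -15.5, 519.9]
tcp_rot: [3.141, 0.001, -0.141]
contact_force: [-0.2, -0.5, -0.6]
grip_width: 91.9
```

View pics/t3.png

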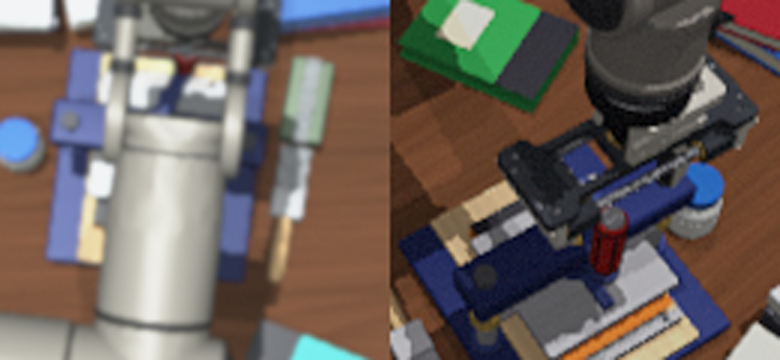

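The gripper is straight above the red sleeve (right panel (610,240)), with the fingers on either side in plan. Next I descend and close.

```bash
python3 -m pendant '[[[-0.002,0,0.012],[0,0,0],0.0918],[[-0.003,0,0.024],[0,0,0],0.0918],[[-0.003,0,0.036],[0,0,0],0.0918],[[-0.003,0,0.048],[0,0,0],0.0918],[[-0.003,0,0.06],[0,0,0],0.0918],[[-0.003,0,0.068],[0,0,0],0.0918],[[-0.003,0,0.071],[0,0,0],0.0918],[[-0.003,0,0.071],[0,0,0],0.0918]]'
python3 -m pendant '[[[0,0,0],[0,0,0],0.06],[[0,0,0],[0,0,0],0.045],[[0,0,0],[0,0,0],0.035],[[0,0,0],[0,0,0],0.025],[[0,0,0],[0,0,0],0.02],[[0,0,0],[0,0,0],0.02],[[0,0,0],[0,0,0],0.02],[[0,0,0],[0,0,0],0.02]]'
```

```text
time: 9.98
tool_pos: [691.8, -13.7, 451.6]
tcp_rot: [3.142, 0.001, -0.14]
contact_force: [1.1, 0.3, -0.2]
grip_width: 92.0
time: 10.65
tool_pos: [692.3, -13.9, 451.7]
tcp_rot: [3.141, -0.0, -0.14]
contact_force: [0.1, -0.4, 0.0]
grip_width: 43.0
```

```bash
python3 -m pendant '[[[0,0,0],[0,0,0],0.02],[[0,0,0],[0,0,0],0.02],[[0,0,0],[0,0,0],0.02],[[0,0,0],[0,0,0],0.02],[[0,0,0],[0,0,0],0.02]]'
python3 - <<'E'
from h import *
# reference rows: circle from angle th0 (clockwise), radius 75, tool frame x=press x, y=-press y, z down; 60 deg per call, 10 rows
th0=np.arctan2(22.5,71.2)
for k in range(6):
    a=th0+k*np.pi/3; 
    print(round(a,3),[[round(75*(np.cos(a+d)-np.cos(a)),1),round(75*(np.sin(a+d)-np.sin(a)),1),round(3.183*d,1)] for d in np.arange(1,11)*np.pi/30])
E
```

```text
time: 11.07
tool_pos: [692.3, -14.6, 451.7]
tcp_rot: [3.14, -0.0, -0.141]
contact_force: [-0.5, -4.5, 0.4]
grip_width: 27.3
0.306 [[np.float64(-2.8), np.float64(7.4), np.float64(0.3)], [np.float64(-6.3), np.float64(14.4), np.float64(0.7)], [np.float64(-10.5), np.float64(21.0), np.float64(1.0)], [np.float64(-15.4), np.float64(27.1), np.float64(1.3)], [np.float64(-20.9), np.float64(32.7), np.float64(1.7)], [np.float64(-26.9), np.float64(37.7), np.float64(2.0)], [np.float64(-33.5), np.float64(42.0), np.float64(2.3)], [np.float64(-40.5), np.float64(45.7), np.float64(2.7)], [np.float64(-47.8), np.float64(48.5), np.float64(3.0)], [np.float64(-55.3), np.float64(50.6), np.float64(3.3)]]
1.353 [[np.float64(-7.7), np.float64(1.3), np.float64(0.3)], [np.float64(-15.6), np.float64(1.8), np.float64(0.7)], [np.float64(-23.4), np.float64(1.4), np.float64(1.0)], [np.float64(-31.2), np.float64(0.3), np.float64(1.3)], [np.float64(-38.8), np.float64(-1.7), np.float64(1.7)], [np.float64(-46.1), np.float64(-4.5), np.float64(2.0)], [np.float64(-53.2), np.float64(-8.0), np.float64(2.3)], [np.float64(-59.8)
[... 1695 characters left out ...]
 np.float64(12.2), np.float64(2.7)], [np.float64(65.9), np.float64(17.1), np.float64(3.0)], [np.float64(71.5), np.float64(22.6), np.float64(3.3)]]
5.542 [[np.float64(5.0), np.float64(6.1), np.float64(0.3)], [np.float64(9.3), np.float64(12.6), np.float64(0.7)], [np.float64(12.9), np.float64(19.6), np.float64(1.0)], [np.float64(15.8), np.float64(26.9), np.float64(1.3)], [np.float64(17.9), np.float64(34.4), np.float64(1.7)], [np.float64(19.2), np.float64(42.2), np.float64(2.0)], [np.float64(19.7), np.float64(50.0), np.float64(2.3)], [np.float64(19.3), np.float64(57.9), np.float64(2.7)], [np.float64(18.2), np.float64(65.6), np.float64(3.0)], [np.float64(16.2), np.float64(73.2), np.float64(3.3)]]
```

Gripped at 27.3 mm. First 60° of winding:

```bash
python3 -m pendant '[[[-0.0028,0.0074,0.0003],[0,0,0],0.02],[[-0.0063,0.0144,0.0007],[0,0,0],0.02],[[-0.0105,0.021,0.001],[0,0,0],0.02],[[-0.0154,0.0271,0.0013],[0,0,0],0.02],[[-0.0209,0.0327,0.0017],[0,0,0],0.02]]'
python3 -c "
from h import *
from plant import *
o=get_obs();f=o['contact_force'];p=w2p(*o['tool_pos'][:2]);th=np.arctan2(-p[1],p[0]);c,s=np.cos(PW),np.sin(PW)
fp=np.array([c*f[0]+s*f[1],-s*f[0]+c*f[1]]);t=np.array([-np.sin(th),-np.cos(th)]);r=p/np.linalg.norm(p)
print('th',th.round(3),'r',np.linalg.norm(p).round(1),'pull',-(fp@t).round(1),'rad',(fp@r).round(1),'z',f[2].round(1))"
```

```text
time: 11.48
tool_pos: [667.7, -43.0, 450.2]
tcp_rot: [-3.14, -0.004, -0.139]
contact_force: [7.8, 1.5, -1.9]
grip_width: 27.5
th 0.845 r 73.5 pull 7.4 rad 3.1 z -1.9
```

```bash
cat > feel.py <<'E'
from h import *
from plant import *
o=get_obs();f=o['contact_force'];p=w2p(*o['tool_pos'][:2]);th=np.arctan2(-p[1],p[0]);c,s=np.cos(PW),np.sin(PW)
fp=np.array([c*f[0]+s*f[1],-s*f[0]+c*f[1]]);t=np.array([-np.sin(th),-np.cos(th)]);r=p/np.linalg.norm(p)
print('t',round(float(o['time']),2),'th',(th%(2*np.pi)).round(3),'r',np.linalg.norm(p).round(1),'pull',-(fp@t).round(1),'rad',(fp@r).round(1),'fz',f[2].round(1),'z',round(float(o['tool_pos'][2]),1),'w',round(float(o['grip_width']),1))
E
P="python3 -m pendant"
$P '[[[-0.006,0.005,0.0003],[0,0,0],0.02],[[-0.0126,0.0093,0.0007],[0,0,0],0.02],[[-0.0196,0.013,0.001],[0,0,0],0.02],[[-0.0269,0.0158,0.0013],[0,0,0],0.02],[[-0.0344,0.0179,0.0017],[0,0,0],0.02]]' >/dev/null; python3 feel.py
$P '[[[-0.0077,0.0013,0.0003],[0,0,0],0.02],[[-0.0156,0.0018,0.0007],[0,0,0],0.02],[[-0.0234,0.0014,0.001],[0,0,0],0.02],[[-0.0312,0.0003,0.0013],[0,0,0],0.02],[[-0.0388,-0.0017,0.0017],[0,0,0],0.02]]' >/dev/null; python3 feel.py
```

```text
t 11.9 th 1.379 r 74.8 pull 6.4 rad 0.8 fz -2.2 z 448.5 w 27.9
t 12.32 th 1.902 r 76.1 pull 7.5 rad 0.1 fz -1.1 z 446.8 w 27.9
```

```bash
P="python3 -m pendant"
$P '[[[-0.0073,-0.0028,0.0003],[0,0,0],0.02],[[-0.0144,-0.0063,0.0007],[0,0,0],0.02],[[-0.021,-0.0105,0.001],[0,0,0],0.02],[[-0.0271,-0.0154,0.0013],[0,0,0],0.02],[[-0.0327,-0.0209,0.0017],[0,0,0],0.02]]' >/dev/null; python3 feel.py
$P '[[[-0.005,-0.0061,0.0003],[0,0,0],0.02],[[-0.0093,-0.0126,0.0007],[0,0,0],0.02],[[-0.0129,-0.0196,0.001],[0,0,0],0.02],[[-0.0158,-0.0269,0.0013],[0,0,0],0.02],[[-0.0179,-0.0344,0.0017],[0,0,0],0.02]]' >/dev/null; python3 feel.py
```

```text
t 12.73 th 2.414 r 77.0 pull 6.5 rad -2.3 fz -1.6 z 445.1 w 27.7
t 13.15 th 2.922 r 77.4 pull 7.4 rad -2.1 fz -0.6 z 443.4 w 27.6
```

```bash
P="python3 -m pendant"
$P '[[[-0.0013,-0.0078,0.0003],[0,0,0],0.02],[[-0.0018,-0.0156,0.0007],[0,0,0],0.02],[[-0.0014,-0.0235,0.001],[0,0,0],0.02],[[-0.0003,-0.0312,0.0013],[0,0,0],0.02],[[0.0017,-0.0388,0.0017],[0,0,0],0.02]]' >/dev/null; python3 feel.py
$P '[[[0.0028,-0.0074,0.0003],[0,0,0],0.02],[[0.0063,-0.0144,0.0007],[0,0,0],0.02],[[0.0105,-0.021,0.001],[0,0,0],0.02],[[0.0154,-0.0271,0.0013],[0,0,0],0.02],[[0.0209,-0.0327,0.0017],[0,0,0],0.02]]' >/dev/null; python3 feel.py
$P '[[[0.006,-0.005,0.0003],[0,0,0],0.02],[[0.0126,-0.0093,0.0007],[0,0,0],0.02],[[0.0196,-0.013,0.001],[0,0,0],0.02],[[0.0269,-0.0158,0.0013],[0,0,0],0.02],[[0.0344,-0.0179,0.0017],[0,0,0],0.02]]' >/dev/null; python3 feel.py
```

```text
t 13.57 th 3.429 r 77.2 pull 6.0 rad -2.9 fz 0.4 z 441.7 w 27.5
t 13.98 th 3.939 r 76.4 pull 6.5 rad -2.6 fz 2.3 z 440.1 w 27.5
t 14.4 th 4.455 r 75.4 pull 7.3 rad -2.6 fz 2.7 z 438.4 w 27.5
```

```bash
echo "import sys; sys.exit(int(-(fp@t)>8.5))" >> feel.py; P="python3 -m pendant"
$P '[[[0.0077,-0.0013,0.0003],[0,0,0],0.02],[[0.0156,-0.0018,0.0007],[0,0,0],0.02],[[0.0234,-0.0014,0.001],[0,0,0],0.02],[[0.0312,-0.0003,0.0013],[0,0,0],0.02],[[0.0388,0.0017,0.0017],[0,0,0],0.02]]' >/dev/null; python3 feel.py &&
$P '[[[0.0073,0.0028,0.0003],[0,0,0],0.02],[[0.0144,0.0063,0.0007],[0,0,0],0.02],[[0.021,0.0105,0.001],[0,0,0],0.02],[[0.0271,0.0154,0.0013],[0,0,0],0.02],[[0.0327,0.0209,0.0017],[0,0,0],0.02]]' >/dev/null&& python3 feel.py &&
$P '[[[0.005,0.0061,0.0003],[0,0,0],0.02],[[0.0093,0.0126,0.0007],[0,0,0],0.02],[[0.0129,0.0196,0.001],[0,0,0],0.02]]' >/dev/null&& python3 feel.py
```

```text
t 14.82 th 4.977 r 74.3 pull 6.1 rad -2.4 fz 3.9 z 436.7 w 27.5
t 15.23 th 5.503 r 73.4 pull 6.9 rad -0.7 fz 3.2 z 435.1 w 27.4
t 15.48 th 5.822 r 72.9 pull 6.9 rad -0.6 fz 2.0 z 434.2 w 27.3
```

```bash
P="python3 -m pendant"
$P '[[[0.0029,0.0073,0.0003],[0,0,0],0.02],[[0.005,0.0148,0.0007],[0,0,0],0.02],[[0.0063,0.0226,0.001],[0,0,0],0.02]]' >/dev/null; python3 feel.py &&
$P '[[[0.0005,0.0078,0.0003],[0,0,0],0.02],[[0.0001,0.0157,0.0007],[0,0,0],0.02],[[-0.001,0.0234,0.001],[0,0,0],0.02],[[-0.003,0.031,0.0013],[0,0,0],0.02]]' >/dev/null&& python3 feel.py &&
$P '[[[-0.0028,0.0074,0.0003],[0,0,0],0.02],[[-0.0063,0.0144,0.0007],[0,0,0],0.02],[[-0.0105,0.021,0.001],[0,0,0],0.02]]' >/dev/null&& python3 feel.py
```

```text
t 15.73 th 6.145 r 72.6 pull 6.4 rad 1.4 fz 1.5 z 433.2 w 27.3
t 16.07 th 0.294 r 72.6 pull 8.9 rad 3.5 fz 0.1 z 431.9 w 27.5
```

```bash
P="python3 -m pendant"
$P '[[[-0.0028,0.0074,0.0003],[0,0,0],0.02]]' >/dev/null; python3 feel.py; 
$P '[[[-0.0035,0.007,0.0003],[0,0,0],0.02]]' >/dev/null; python3 feel.py
```

```text
t 16.15 th 0.402 r 72.6 pull 9.8 rad 3.7 fz -0.5 z 431.6 w 27.6
t 16.23 th 0.51 r 72.7 pull 11.3 rad 4.5 fz -1.8 z 431.3 w 27.4
```

```bash
P="python3 -m pendant"
$P '[[[0,0,0],[0,0,0],0.02]]' >/dev/null; python3 feel.py; 
$P '[[[0,0,0],[0,0,0],0.02]]' >/dev/null; python3 feel.py
```

```text
t 16.32 th 0.525 r 72.9 pull 6.1 rad 2.8 fz -2.3 z 431.2 w 28.0
t 16.4 th 0.523 r 72.9 pull 4.7 rad 3.8 fz 0.1 z 431.2 w 27.0
```

The pull rose steadily on the book from 8.9 to 9.8 to 11.3 N, about 4.3 N above running. That is hand-tight, so I let go.

```bash
P="python3 -m pendant"
$P '[[[0,0,0],[0,0,0],0.04],[[0,0,0],[0,0,0],0.06],[[0,0,0],[0,0,0],0.08],[[0,0,0],[0,0,0],0.09],[[0,0,0],[0,0,0],0.0918],[[0,0,0],[0,0,0],0.0918],[[0,0,0],[0,0,0],0.0918],[[0,0,0],[0,0,0],0.0918],[[0,0,0],[0,0,0],0.0918],[[0,0,0],[0,0,0],0.0918]]'
$P '[[[0,0,-0.01],[0,0,0],0.0918],[[0,0,-0.03],[0,0,0],0.0918],[[0,0,-0.05],[0,0,0],0.0918],[[0,0,-0.075],[0,0,0],0.0918],[[0,0,-0.1],[0,0,0],0.0918],[[0,0,-0.11],[0,0,0],0.0918],[[-0.03,0,-0.12],[0,0,0],0.0918],[[-0.06,0,-0.12],[0,0,0],0.0918],[[-0.1,0,-0.12],[0,0,0],0.0918],[[-0.14,0,-0.12],[0,0,0],0.0918]]'
$P '[[[-0.04,0,0],[0,0,0],0.0918],[[-0.08,0,0],[0,0,0],0.0918],[[-0.12,0,0],[0,0,0],0.0918],[[-0.15,0,0],[0,0,0],0.0918],[[-0.15,0,0],[0,0,0],0.0918]]'
python3 - <<'E'
from plant import *
import cv2,numpy as np
for n in("top","scene"): np.savez(n+"2.npz",**capture(n))
t=np.load("top2.npz")["color"][128:218,217:327,::-1]; s=np.load("scene2.npz")["color"][180:290,215:335,::-1]
cv2.imwrite("pics/t4.png",np.hstack([cv2.resize(t,(440,360),interpolation=cv2.INTER_CUBIC),cv2.resize(s,(360,360),interpolation=cv2.INTER_CUBIC)]))
E
```

```text
time: 17.23
tool_pos: [684.1, -27.3, 430.8]
tcp_rot: [3.141, -0.0, -0.14]
contact_force: [-0.1, -0.6, -0.2]
grip_width: 89.0
time: 18.07
tool_pos: [543.9, -7.6, 551.0]
tcp_rot: [3.141, -0.0, -0.14]
contact_force: [0.4, 0.5, 0.7]
grip_width: 92.2
time: 18.48
tool_pos: [392.2, 14.2, 552.9]
tcp_rot: [3.141, -0.002, -0.139]
contact_force: [2.2, -0.2, 0.8]
grip_width: 91.5
```

View pics/t4.png

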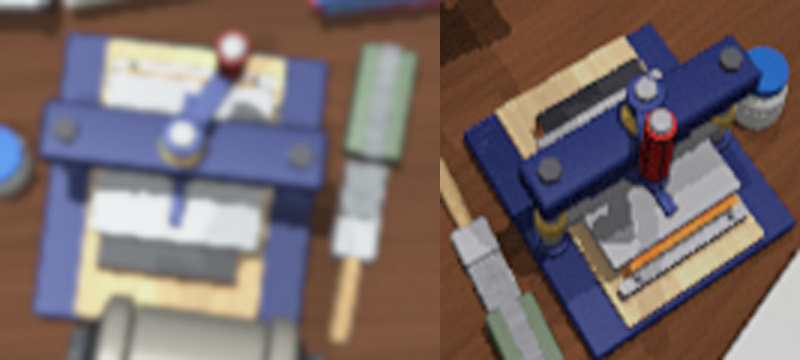

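The platen is down on the book. The spine is at (97,262)–(235,283), unchanged, the sleeve is free at (232,48), and the neighbouring objects have not moved. One numeric check, then I hand in.

```bash
python3 - <<'E'
from h import *
from plant import get_obs,close_job
a=np.load("scene1.npz")["color"].astype(int);b=np.load("scene2.npz")["color"].astype(int)
P=[px for px in proj("scene",[[*p2w(-110,y),68] for y in(60,30,0,-30)])]
for u,v in P: u,v=int(round(u)),int(round(v)); print("spine profile before/after",a[v-4:v+5,u].sum(1).tolist(),b[v-4:v+5,u].sum(1).tolist())
g=lambda Q:np.concatenate([proj("top",Q)[0]-[(232.5)/4+216.5,(48.5)/4+127.5],proj("scene",Q)[0]-[(660.5-440)/3+214.5,(123.5)/3+179.5]])
r=least_squares(g,[690,-20,300]);p=w2p(*r.x[:2]);print("cap z",r.x[2].round(1),"theta",np.arctan2(-p[1],p[0]).round(3))
print(get_obs()["contact_force"].round(1)); print(close_job())
E
```

```text
spine profile before/after [526, 538, 544, 497, 309, 160, 169, 181, 184] [524, 534, 538, 537, 439, 154, 179, 182, 187]
spine profile before/after [493, 490, 494, 525, 459, 128, 148, 148, 121] [540, 536, 547, 555, 505, 297, 164, 180, 180]
spine profile before/after [509, 517, 523, 523, 422, 113, 140, 135, 133] [555, 554, 562, 550, 438, 182, 140, 139, 139]
spine profile before/after [491, 485, 487, 480, 415, 250, 132, 136, 136] [492, 485, 483, 492, 442, 242, 127, 145, 146]
cap z 282.3 theta 0.48
[0.  0.  0.3]
the job is handed in; nothing more can be done
None
```

The book is in the press against the back rail and clamped hand-tight. The job was handed in at about 18.5 s of the 72 s allowed; no verdict was reported.

**Sliding in:** I pushed the spine with both spread fingertips. It slid at about 3–4 N. I stopped at about 16 N against the rail, under the 35 N limit. The wrist moment about the vertical axis was near zero, so both sides were bearing evenly. In the scene camera the spine then sat at press x of about -110 to -112 mm, askew by about 0.002 rad.

**Winding down:** I held the sleeve the whole way for about 6.5 rad. Free running took about 6.8 N, then the pull rose steadily on the book: 8.9, 9.8, 11.3 N. I stopped there, about 4.4 N above running, then opened the fingers and backed away without dragging the crank.

**Last checks:**
- **Crank:** it stayed where I left it, at 0.48 rad by camera against 0.52 rad by arm.
- **Spine edge:** it is the same to within about a pixel, with a slight shift at the left end. The book was also pressed slightly flatter between the two pictures.
- **Neighbours:** nothing beside the press looked moved in the crops I viewed. I did not look at the farther objects again.
- **Robot:** it touched nothing, with the wrist force near zero.

**Disagreement:** an edge fit in the top camera suggested the book was 0.010 rad askew and sat at x of -116 mm. I put that down to the spine's visible front face and its shadow. I trusted the scene camera and the push forces, which agreed with each other.

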